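Lay out three capillary rheometer runs in their holders

ROBOT

A 6-joint arm with a two-finger parallel gripper is mounted at the origin on a cart in front of the work surface, level with it; the furniture and walls round the work are solid. World frame = base frame: x ahead of the robot, y to its left, z up, the work surface at z = 0. Lengths are in m, angles in rad, forces in N, time in s.
With the tool pointing down it reaches from about 0.375 to 0.925 m from the base axis. Payload 5.7 kg.
Tool frame: the origin (TCP) lies at the centre of the arm's flange, where the gripper is bolted on; the fingertips stand 182 mm ahead of it and the grasp point (between the pads) lies 163 mm ahead of it; z points along the fingers, y is the line along which they close (so a half turn about z gives the same grasp; the last joint's range is limited). The gripper opens to 88 mm and grips with 3 to 60 N. Pads are 20 mm wide; open, the fingers measure 115 mm over their backs; the gripper's body (75 mm by 178 mm) begins 61 mm behind the grasp point.
Start: joints at [-0.115, 0.359, 1.51, -0, 1.272, -0.115], TCP at [0.6, -0, 0.405] pointing down, gripper open.
Joint ranges: [-2.97, 2.97], [-1.01, 2.36], [0.21, 2.38], [-0.96, 4.11], [0.2, 2.71], [-2.98, 2.98]. Speed limits (rad/s): [2.39, 2.39, 3.14, 3.14, 3.14, 3.14].

INTERFACE

Orientations are given as a unit quaternion [x, y, z, w].
In Python, from workcell import readout, capture, camera_model, ticket, silhouettes, mark_of gives the robot as it stands.
- The arm moves only by the tool play_rows, never from a script. Its argument "targets" is a list of rows, each a list of 3 entries, a list of its own where there are three numbers: the shift along the tool's x, y, z in cm, then the turn, a rotation vector about the tool's x, y, z in rad, then the opening, from -1 (shut) to 1 (fully open). A call has 1 to 12 rows; each row is the pose to reach, as a shift and turn from the pose commanded when the call began, along the tool's axes at that moment; what a row does not reach only later rows make up. A row lasts 1/12 s, in which the tool goes at most 41.7 mm and 7.16 degrees, less where a joint would pass 70% of its speed; a pose out of reach is approached as far as the arm can. A call with a gripper value outside its range is refused whole. The fingers move at their own pace and stop on an object; the grip force is fixed at half the most. Time passes only in rows, so rows that repeat a pose let the fingers close. It gives the time, the measured TCP pose, the force, the opening and the grip force at its end, in the units of the state.
- readout.get_state(): the state, without advancing time (a new reading comes with each control period).
- capture(name): name is "scene" or "side" or "wrist"; returns the picture (400x640x3 uint8, red, green, blue); there is no depth.
- camera_model(name): a dict with "fov_y" (degrees; the focal length in pixels is half the picture's height over the tangent of half this angle, whatever the lens; pixels are square), "cx", "cy" (the principal point, pixels), "k1" (the pictures are not rectified: a ray, as slopes to the right and down, at radius r is drawn at 1 + k1 r^2 times it, then the intrinsics apply), "R" (3x3) and "t" (3): a world point X has camera coordinates R X + t. Camera axes: x right, y down, z forward; pixel columns grow to the right and rows downward; lengths in m; the calibration is good to about 2 mm. A picture is of the moment at which its call begins: read the wrist's pose just before it. camera_model takes no time and is no camera call; for the wrist camera it gives the pose at the moment of the call.
- ticket.sign_off(): hands the job in; it is judged then, once.
Trained networks look in the newest picture that a camera, given by its name, has taken for a name from the list of things; names that differ only in an ending like _2 or _b are one class to them, and where a whole thing is asked for, a point or a joint stands for the part that bears it (a point fixed in the world has none). Each returns a list of dicts, best first, with "confidence" (0 to 1); they miss things now and then, are a little off and sometimes report something else, mostly with a low value. They report only what shows in the picture. A call takes as long as a camera call. They do not tell look-alikes from the thing itself.
- silhouettes(query, camera): "region" (400x640 bool, what is visible of it).
- mark_of(query, camera): "at" ([x, y, z] in m, in the coordinates of the camera as it stood for that picture, good to about 4 mm: a listed point, or the origin of a listed thing).
The state is a dict: "time": time; "q": joint angles; "dq": joint speeds; "effort": joint torques, N m; "tool_pos": TCP position; "tcp_rot": TCP orientation; "ft_force": force on the tool from outside, world axes, zero at the start; "moment": the same for the moment, N m; "finger_gap": finger opening in m; "grip_force": force on a finger pad.
Only numpy, scipy, OpenCV 4.12 (cv2) and the standard library are available. Lean on these libraries where they do the work, as an engineer would, in place of code of your own. Each camera call takes 0.05 s, during which the arm holds its last target. There are 200 camera calls.

TASK

Lay out the next three rheometer runs, one in each aluminium holder: the charge vial in the rear pocket and its die in the front pocket, directly in front of the vial. The yellow-marked vial already stands in its holder and stays there; put the red-marked and blue-marked vials into the two empty holders so that red is to the left of blue as seen from the robot, since runs are taken from left to right. The brass-coloured die goes in front of yellow, the tall slim die in front of red, and the flat wide die in front of blue, everything upright and fully down in its pocket.

Things in the scene. Friction and masses are not known exactly. Their poses are not given: they have to be found in the camera images.
- holder_a: aluminium holder, 148 (x) x 70 (y) mm, fixed; origin on the bench under its centre, x to its rear (away from the robot), y to its left, z up. Rear tier 34 mm high: vial pocket 48 mm diameter centred at x +37, y 0, floor at z 12. Front tier 14 mm high: die pocket 47 mm diameter centred at x -37, y 0, floor at z 9. Mouths chamfered 2 mm. Holds the yellow-marked vial.
- holder_b: aluminium holder, 148 (x) x 70 (y) mm, fixed; origin on the bench under its centre, x to its rear (away from the robot), y to its left, z up. Rear tier 34 mm high: vial pocket 48 mm diameter centred at x +37, y 0, floor at z 12. Front tier 14 mm high: die pocket 47 mm diameter centred at x -37, y 0, floor at z 9. Mouths chamfered 2 mm. Empty; left or right of holder_c.
- holder_c: aluminium holder, 148 (x) x 70 (y) mm, fixed; origin on the bench under its centre, x to its rear (away from the robot), y to its left, z up. Rear tier 34 mm high: vial pocket 48 mm diameter centred at x +37, y 0, floor at z 12. Front tier 14 mm high: die pocket 47 mm diameter centred at x -37, y 0, floor at z 9. Mouths chamfered 2 mm. Empty; left or right of holder_b.
- vial_yellow: sample vial, clear body with a white powder charge and a white screw cap, 41 mm diameter, 73 mm tall, about 60 g, with a yellow disc on top of the cap and a yellow band round the body; origin at the centre of its underside, z up along the vial. Grip it by the cap or upper body (upright sides, full 41 mm). Stands in the rear pocket of holder_a.
- vial_red: sample vial, clear body with a white powder charge and a white screw cap, 41 mm diameter, 73 mm tall, about 60 g, with a red disc on top of the cap and a red band round the body; origin at the centre of its underside, z up along the vial. Grip it by the cap or upper body (upright sides, full 41 mm). Stands on the bench.
- vial_blue: sample vial, clear body with a white powder charge and a white screw cap, 41 mm diameter, 73 mm tall, about 60 g, with a blue disc on top of the cap and a blue band round the body; origin at the centre of its underside, z up along the vial. Grip it by the cap or upper body (upright sides, full 41 mm). Stands on the bench.
- die_brass: brass-coloured capillary die, 32 mm diameter, 30 mm tall, 160 g. Stepped cylinder with a bore down its middle; may be gripped round its full diameter at any height. Stands upright; origin at the centre of its underside, z up.
- die_tall: tall slim pale grey capillary die, 26 mm diameter, 45 mm tall, 160 g. Stepped cylinder with a bore down its middle; may be gripped round its full diameter at any height. Stands upright; origin at the centre of its underside, z up.
- die_flat: flat wide grey capillary die, 38 mm diameter, 18 mm tall, 140 g. Stepped cylinder with a bore down its middle; may be gripped round its full diameter at any height. Stands upright; origin at the centre of its underside, z up.
Things that resemble listed ones, but are neither listed nor needed, are in the scene too. Leave any brown or orange look-alike of the die_flat alone. Leave any orange look-alike of the die_tall alone.

How it is judged:
At the end, for the whole second after the job is handed in: Yellow vial and brass die in holder_a; red vial and tall die in the left, blue vial and flat die in the right of the other holders. Vials in rear, dies in front pockets: within 12 mm of its centre, at most 4.5 mm (vial) or 3.5 mm (die) above its floor, upright within 0.12 rad, at rest (x of vial_yellow in the frame of holder_a between 0.025 and 0.049 m and y of vial_yellow in the frame of holder_a between -0.012 and 0.012 m and z of vial_yellow in the frame of holder_a between 0.008 and 0.0165 m and x of die_brass in the frame of holder_a between -0.049 and -0.025 m and y of die_brass in the frame of holder_a between -0.012 and 0.012 m and z of die_brass in the frame of holder_a between 0.005 and 0.0125 m and ((y of holder_b in the frame of holder_c above 0.03 m and (x of vial_red in the frame of holder_b between 0.025 and 0.049 m and y of vial_red in the frame of holder_b between -0.012 and 0.012 m and z of vial_red in the frame of holder_b between 0.008 and 0.0165 m) and (x of die_tall in the frame of holder_b between -0.049 and -0.025 m and y of die_tall in the frame of holder_b between -0.012 and 0.012 m and z of die_tall in the frame of holder_b between 0.005 and 0.0125 m) and (x of vial_blue in the frame of holder_c between 0.025 and 0.049 m and y of vial_blue in the frame of holder_c between -0.012 and 0.012 m and z of vial_blue in the frame of holder_c between 0.008 and 0.0165 m) and (x of die_flat in the frame of holder_c between -0.049 and -0.025 m and y of die_flat in the frame of holder_c between -0.012 and 0.012 m and z of die_flat in the frame of holder_c between 0.005 and 0.0125 m)) or (y of holder_c in the frame of holder_b above 0.03 m and (x of vial_red in the frame of holder_c between 0.025 and 0.049 m and y of vial_red in the frame of holder_c between -0.012 and 0.012 m and z of vial_red in the frame of holder_c between 0.008 and 0.0165 m) and (x of die_tall in the frame of holder_c between -0.049 and -0.025 m and y of die_tall in the frame of holder_c between -0.012 and 0.012 m and z of die_tall in the frame of holder_c between 0.005 and 0.0125 m) and (x of vial_blue in the frame of holder_b between 0.025 and 0.049 m and y of vial_blue in the frame of holder_b between -0.012 and 0.012 m and z of vial_blue in the frame of holder_b between 0.008 and 0.0165 m) and (x of die_flat in the frame of holder_b between -0.049 and -0.025 m and y of die_flat in the frame of holder_b between -0.012 and 0.012 m and z of die_flat in the frame of holder_b between 0.005 and 0.0125 m))) and angle between each of vial_yellow, vial_red, vial_blue, die_brass, die_tall, die_flat's own z axis and vertical below 0.12 rad and linear speed of each of vial_yellow, vial_red, vial_blue, die_brass, die_tall, die_flat below 0.03 m/s and angular speed of each of vial_yellow, vial_red, vial_blue, die_brass, die_tall, die_flat below 0.3 rad/s); the robot touches nothing.
It fails at once if the yellow-marked vial is taken out of its place (moved more than 25 mm) (distance of vial_yellow from where it was at the start of the episode above 0.025 m).
It also fails if it takes over 99 s, if anything falls off the work surface, if the arm or the gripper's body presses on something with over 40 N, if the wrist force passes 120 N, or if a joint passes its speed limit or range.

## Working session

There is one attempt and no reset: what is moved stays moved. The work goes in short steps, Python scripts to look and compute and a tool call to move; the robot and the scene stay as the last step left them, time stands still between calls to the robot, and variables do not carry over. Pictures are saved under pics/ and viewed, at most 18 in all, crops included, and the job is handed in when it is done.

Besides the shell and the picture viewer there is one more tool, called after "Call:" as name(argument=value, ...) on one line, values as JSON. play_rows: Moves the arm, as the interface text tells. Its arguments: {"type":"object","properties":{"targets":{"type":"array"}},"required":["targets"]}

```bash
mkdir -p pics; cat > h.py <<'E'
import numpy as np, cv2
from workcell import readout, capture, camera_model, ticket, silhouettes, mark_of
def cam_R(n):
    m=camera_model(n); return m,np.array(m["R"]),np.array(m["t"])
def world(n,p,mdl=None):
    m=mdl or camera_model(n); return np.array(m["R"]).T@(np.array(p)-np.array(m["t"]))
def proj(n,X,mdl=None):
    m=mdl or camera_model(n); c=np.array(m["R"])@np.array(X)+np.array(m["t"]); s=c[:2]/c[2]; f=200/np.tan(np.radians(m["fov_y"])/2)
    return f*s*(1+m["k1"]*(s@s))+[m["cx"],m["cy"]]
def ray(n,px,z,mdl=None):
    m=mdl or camera_model(n); f=200/np.tan(np.radians(m["fov_y"])/2)
    d=(np.array(px,float)-[m["cx"],m["cy"]])/f; s=d.copy()
    for _ in range(20): s=d/(1+m["k1"]*(s@s))
    R=np.array(m["R"]); o=-R.T@np.array(m["t"]); v=R.T@np.array([s[0],s[1],1]); return o+v*(z-o[2])/v[2]
def snap(n,f): 
    im=capture(n); cv2.imwrite("pics/"+f,im[:,:,::-1]); return im
E
python3 - <<'E'
from h import *
for n in ["scene","side"]:
    snap(n,n+"0.png")
    for q in ["holder_a","vial_yellow","vial_red","vial_blue","die_brass","die_tall","die_flat"]:
        for r in mark_of(q,n):
            if r["confidence"]>.25:
                w=world(n,r["at"]); print(n,q,round(r["confidence"],2),w.round(3),proj(n,w).round(0))
print(readout.get_state())
E
```

```text
scene holder_a 0.85 [ 0.586  0.018 -0.002] [248. 231.]
scene holder_a 0.75 [ 0.573 -0.231 -0.002] [311. 185.]
scene holder_a 0.68 [ 0.563 -0.103 -0.002] [288. 208.]
scene holder_a 0.42 [ 0.531 -0.375  0.003] [351. 165.]
scene vial_yellow 0.57 [ 0.612 -0.22   0.016] [295. 177.]
scene vial_red 0.77 [ 0.418  0.028 -0.002] [317. 254.]
scene vial_blue 0.71 [ 0.432 -0.278  0.004] [372. 187.]
scene die_brass 0.45 [ 0.534 -0.373  0.003] [350. 166.]
scene die_tall 0.76 [0.441 0.167 0.002] [267. 289.]
scene die_flat 0.83 [0.543 0.106 0.001] [239. 256.]
scene die_flat 0.64 [ 0.445 -0.19   0.001] [352. 202.]
side holder_a 0.97 [0.587 0.022 0.001] [326. 169.]
side holder_a 0.9 [ 0.576 -0.224  0.003] [334. 228.]
side holder_a 0.87 [ 0.566 -0.102  0.002] [324. 197.]
side vial_yellow 0.75 [ 0.615 -0.222  0.01 ] [350. 224.]
side vial_red 0.79 [0.423 0.032 0.001] [269. 172.]
side vial_blue 0.77 [ 0.429 -0.281  0.001] [275. 251.]
side die_brass 0.77 [ 0.531 -0.379  0.001] [323. 280.]
side die_brass 0.38 [ 0.443 -0.093  0.003] [278. 199.]
side die_tall 0.7 [0.605 0.133 0.002] [328. 147.]
side die_tall 0.4 [0.446 0.165 0.001] [276. 145.]
side die_flat 0.53 [ 0.446 -0.188  0.002] [280. 223.]
side die_flat 0.45 [0.545 0.106 0.002] [309. 154.]
{'time': 0.8, 'q': array([-1.15129910e-01,  3.58786553e-01,  1.51039143e+00,  1.28747479e-05,
        1.27247650e+00, -1.15125642e-01]), 'dq': array([-0.00025475,  0.00067271, -0.00049415,  0.00134546,  0.00092174,
       -0.00016628]), 'effort': array([-1.28111900e-03, -5.15272057e+01, -2.71117026e+01,  6.76616631e-02,
        2.44840683e-02,  6.51790924e-05]), 'tool_pos': array([ 5.99994630e-01, -2.25226305e-05,  4.04634059e-01]), 'tcp_rot': array([ 7.07109628e-01,  7.07103934e-01, -1.43805273e-05, -2.80463620e-05]), 'ft_force': array([ 0.30648345, -0.33777702,  0.39420237]), 'moment': array([ 0.09919787, -0.01908274,  0.03312171]), 'grip_force': 0.0, 'finger_gap': 0.08773161671008738}
```

```bash
ls -la . pics
```

```text
.:
total 16
drwxr-xr-x  3 agent agent 4096 Dec  1 19:00 .
drwxr-xr-x 23 root  root  4096 Dec  1 18:59 ..
-rw-r--r--  1 agent agent  892 Dec  1 19:00 h.py
drwxr-xr-x  2 agent agent 4096 Dec  1 19:00 pics

pics:
total 820
drwxr-xr-x 2 agent agent   4096 Dec  1 19:00 .
drwxr-xr-x 3 agent agent   4096 Dec  1 19:00 ..
-rw-r--r-- 1 agent agent 370469 Dec  1 19:00 scene0.png
-rw-r--r-- 1 agent agent 455828 Dec  1 19:00 side0.png
```

View pics/scene0.png

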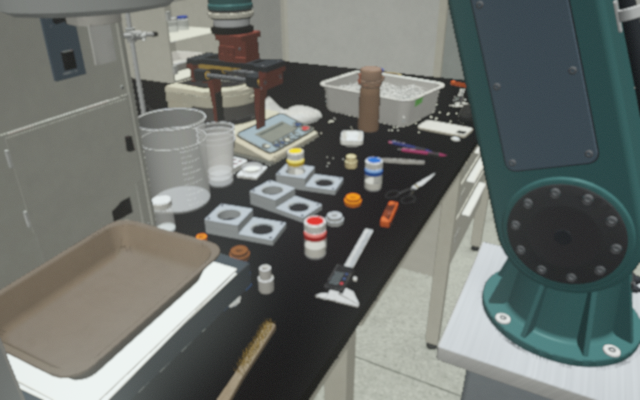

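View pics/side0.png

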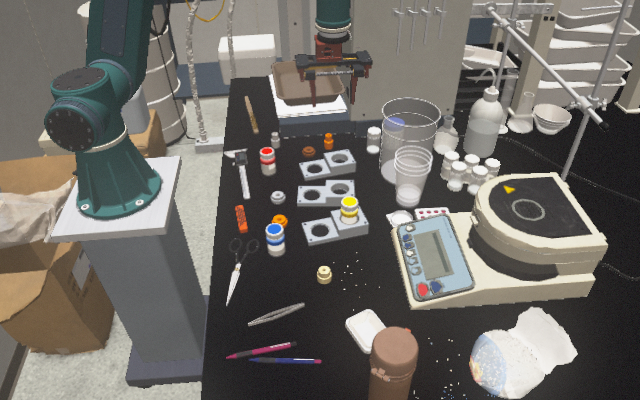

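The side picture shows these candidates:
- **Flat dies:** grey at (278,198), orange at (280,221), brown at (309,152). I choose grey.
- **Tall dies:** pale grey at (276,142), orange at (328,142). I choose grey.
- **Brass die:** at (324,275), the only one.
- **Vials:** red at (268,160), blue at (275,238), yellow in the rightmost holder at (349,208).

So red and the tall die go to the holder at y≈0.02, and blue and the flat die to the one at y≈-0.10. Next I turn the gripper so it closes along y, then look with the wrist camera.

Call:
play_rows(targets=[[[0, 0, 0], [0, 0, 0.12], 1], [[-1, -2, 0], [0, 0, 0.24], 1], [[-2, -4, 0], [0, 0, 0.36], 1], [[-4, -6, 0], [0, 0, 0.48], 1], [[-6, -8, 0], [0, 0, 0.6], 1], [[-8, -10, 0], [0, 0, 0.72], 1], [[-9, -10, 0], [0, 0, 0.84], 1], [[-10, -10, 0], [0, 0, 0.96], 1], [[-10, -10, 0], [0, 0, 1.08], 1], [[-10, -10, 0], [0, 0, 1.2], 1], [[-10, -10, 0], [0, 0, 1.32], 1], [[-10, -10, 0], [0, 0, 1.44], 1]])

```text
time: 1.8
tool_pos: [0.5, -0.1002, 0.4047]
tcp_rot: [0.998, 0.062, 0.0, 0.0]
ft_force: [-0.1, 0.4, -0.4]
finger_gap: 0.088
grip_force: 0.0
```

Call:
play_rows(targets=[[[0, 0, 0], [0, 0, 0.12], 1], [[0, 0, 0], [0, 0, 0.1308], 1], [[0, 0, 0], [0, 0, 0.1308], 1]])

```text
time: 2.05
tool_pos: [0.5, -0.1, 0.4047]
tcp_rot: [1.0, 0.001, 0.0, 0.0]
ft_force: [0.8, 0.5, 1.0]
finger_gap: 0.0875
grip_force: 0.0
```

```bash
python3 - <<'E'
from h import *
s=readout.get_state(); print(s["tool_pos"],s["tcp_rot"],s["q"])
m=camera_model("wrist"); im=snap("wrist","w0.png")
print("cam",-np.array(m["R"]).T@m["t"], np.array(m["R"]).round(2).tolist(), m["fov_y"])
for q in ["holder_a","vial_yellow","vial_red","vial_blue","die_brass","die_tall","die_flat"]:
    for r in mark_of(q,"wrist"):
        if r["confidence"]>.25:
            w=world("wrist",r["at"],m); print(q,round(r["confidence"],2),w.round(4),proj("wrist",w,m).round(0))
E
```

```text
[ 0.49997831 -0.10002124  0.40471352] [9.99999106e-01 1.33710108e-03 8.26890711e-06 1.79596814e-05] [-3.32976709e-01  2.29124173e-01  1.70117556e+00 -3.04513022e-05
  1.21126551e+00  1.23515613e+00]
cam [ 0.58213476 -0.09953861  0.38535688] [[0.0, -1.0, 0.0], [-0.95, -0.0, 0.3], [-0.3, -0.0, -0.95]] 63.73041007468965
holder_a 0.81 [ 0.5755 -0.2235  0.0011] [427.  99.]
holder_a 0.74 [0.587  0.024  0.0016] [213.  89.]
holder_a 0.64 [ 0.5672 -0.1015  0.0016] [322. 106.]
vial_yellow 0.85 [ 0.6071 -0.221   0.0146] [432.  70.]
vial_red 0.79 [0.4193 0.032  0.003 ] [219. 224.]
vial_blue 0.72 [ 0.4318 -0.2783 -0.0022] [457. 214.]
vial_blue 0.67 [ 0.443   0.1684 -0.0005] [116. 205.]
die_brass 0.9 [ 0.5302 -0.374   0.0036] [545. 141.]
die_tall 0.97 [ 0.6046  0.1373 -0.0018] [118.  75.]
die_tall 0.84 [0.4442 0.1677 0.0021] [115. 205.]
die_tall 0.73 [ 0.5325 -0.373   0.0022] [543. 138.]
die_flat 0.94 [0.5396 0.105  0.003 ] [150. 131.]
die_flat 0.82 [ 0.4408 -0.1864  0.0045] [389. 209.]
die_flat 0.72 [ 0.4444 -0.0903  0.0007] [313. 206.]
```

View pics/w0.png

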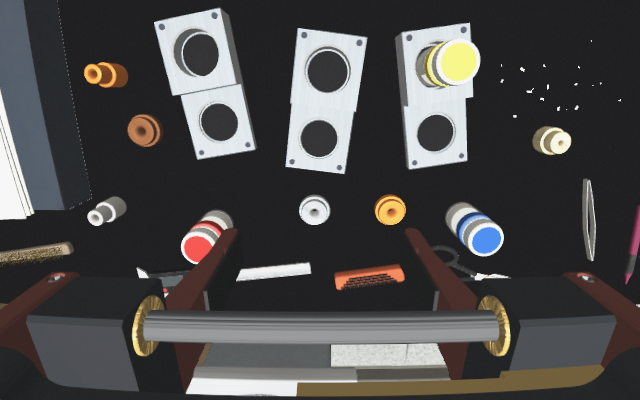

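The wrist view shows the left holder's pockets at (197,53) and (219,122), and the middle holder's at (327,71) and (319,138). Yellow stands in the right holder, whose front pocket is at (435,132). The grey flat die is at (314,210), the grey tall die at (105,212), the brass die at (552,140), the red vial at (200,247) and the blue vial at (486,238). The orange and brown look-alikes are clearly distinct.

```bash
cat > m1.py <<'E'
from h import *
m=camera_model("wrist"); im=cv2.imread("pics/w0.png"); g=cv2.cvtColor(im,cv2.COLOR_BGR2GRAY); hsv=cv2.cvtColor(im,cv2.COLOR_BGR2HSV)
for nm,px,z in [("Lr",(197,53),.034),("Lf",(219,122),.014),("Mr",(327,71),.034),("Mf",(319,138),.014),("Rf",(435,132),.014)]:
    # fill: everything in the pocket darker than plate
    mk=(g<130).astype(np.uint8); mk=cv2.morphologyEx(mk,cv2.MORPH_OPEN,np.ones((3,3)))
    n,l,st,c=cv2.connectedComponentsWithStats(mk,connectivity=4); k=l[px[1],px[0]]
    cs,_=cv2.findContours((l==k).astype(np.uint8),cv2.RETR_EXTERNAL,cv2.CHAIN_APPROX_NONE)
    e=cv2.fitEllipse(cv2.convexHull(cs[0])); print(nm,np.round(e[0],1),np.round(e[1],1),ray("wrist",e[0],z,m).round(4))
H=hsv[...,0];S=hsv[...,1]
for nm,px,z,mk in [("red",(197,247),.073,((H<8)|(H>172))&(S>120)),("blue",(486,238),.073,(H>95)&(H<125)&(S>120)),("yel",(459,62),.085,(H>20)&(H<35)&(S>80))]:
    n,l,st,c=cv2.connectedComponentsWithStats(mk.astype(np.uint8)); k=l[px[1],px[0]]
    cs,_=cv2.findContours((l==k).astype(np.uint8),cv2.RETR_EXTERNAL,cv2.CHAIN_APPROX_NONE)
    e=cv2.fitEllipse(cs[0]); print(nm,np.round(e[0],1),np.round(e[1],1),ray("wrist",e[0],z,m).round(4))
out=[cv2.resize(im[y-35:y+35,x-35:x+35],(260,260),interpolation=cv2.INTER_CUBIC) for x,y in [(314,210),(105,212),(552,140)]]
cv2.imwrite("pics/c0.png",np.hstack(out))
E
python3 m1.py
```

```text
Lr [200.6  54. ] [35.3 41.6] [0.6213 0.0239 0.034 ]
Lf [219.1 121.8] [35.2 38. ] [0.5504 0.0163 0.014 ]
Mr [327.1  71.3] [39.6 41.1] [ 0.6033 -0.1062  0.034 ]
Mf [318.5 138.1] [35.9 36.2] [ 0.5315 -0.0972  0.014 ]
Rf [434.8 132.7] [34.1 37.6] [ 0.5383 -0.2314  0.014 ]
red [197.2 248.3] [24.3 26.1] [0.4205 0.0347 0.073 ]
blue [486.1 239.9] [23.4 28.8] [ 0.4304 -0.2799  0.073 ]
yel [458.3  61.4] [33.4 37.3] [ 0.61   -0.2216  0.085 ]
```

View pics/c0.png

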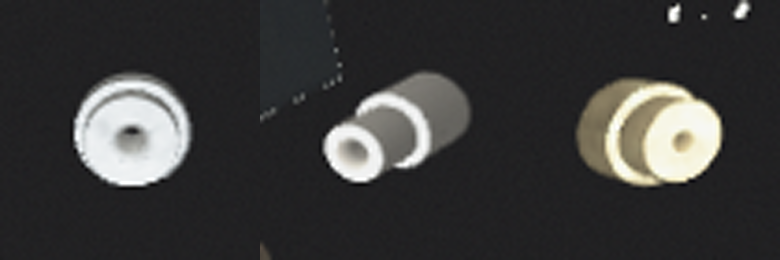

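The crop confirms the choices: grey flat die, pale grey tall die and brass die.

```bash
cat >> h.py <<'E'
E
python3 - <<'E'
from h import *
m=camera_model("wrist")
for n,p,z in [("flat",(314.3,212.2),.018),("tall",(94.8,218.2),.045),("brass",(560.6,142.7),.030)]: print(n,ray("wrist",p,z,m).round(4))
for n,c in [("L",[(155,22),(222,10),(197,158),(255,148)]),("M",[(300,28),(367,40),(287,167),(347,173)]),("R",[(396,38),(470,23),(408,169),(467,160)])]:
    P=[ray("wrist",p,z,m)[:2] for p,z in zip(c,[.034,.034,.014,.014])]
    r=(P[0]+P[1])/2; f=(P[2]+P[3])/2; d=r-f; w=P[0]-P[1]+P[2]-P[3]
    print(n,(r+f)/2,np.hypot(*d),np.arctan2(d[1],d[0]),np.arctan2(-w[0],w[1]))
E
```

```text
flat [ 0.4419 -0.092   0.018 ]
tall [0.4436 0.1666 0.045 ]
brass [ 0.5311 -0.3754  0.03  ]
L [0.58611414 0.02259889] 0.1453213374691635 0.15205982452134864 0.14754235110053998
M [ 0.56652615 -0.10406886] 0.14648351112574665 -0.1177739816390616 -0.13155257859338312
R [ 0.57243795 -0.22594102] 0.14537094299420414 0.1749466486059957 0.18621241941569872
```

Call:
play_rows(targets=[[[-1, -1.5, 1], [0, 0, 0], 1], [[-2.5, -4, 3], [0, 0, 0], 1], [[-4.5, -7, 5], [0, 0, 0], 1], [[-6.5, -10.5, 7], [0, 0, 0], 1], [[-8, -13.3, 9], [0, 0, 0], 1], [[-8, -13.3, 11], [0, 0, 0], 1], [[-8, -13.3, 13], [0, 0, 0], 1], [[-8, -13.3, 15], [0, 0, 0], 1], [[-8, -13.3, 17], [0, 0, 0], 1], [[-8, -13.3, 18.7], [0, 0, 0], 1], [[-8, -13.3, 18.7], [0, 0, 0], 1]])

```text
time: 3.37
tool_pos: [0.419, 0.0331, 0.2155]
tcp_rot: [1.0, 0.0, -0.002, -0.0]
ft_force: [-0.1, 0.1, -0.0]
finger_gap: 0.0876
grip_force: 0.0
```

Call:
play_rows(targets=[[[0, 0, 0], [0, 0, 0], -0.3], [[0, 0, 0], [0, 0, 0], -0.3], [[0, 0, 0], [0, 0, 0], -0.3], [[0, 0, 0], [0, 0, 0], -0.3], [[0, 0, 0], [0, 0, 0], -0.3], [[0, 0, 0], [0, 0, 0], -0.3], [[0, 0, 0], [0, 0, 0], -0.3]])

```text
time: 3.95
tool_pos: [0.42, 0.033, 0.218]
tcp_rot: [1.0, -0.0, 0.0, 0.0]
ft_force: [0.4, -0.5, -0.3]
finger_gap: 0.0447
grip_force: 0.0
```

Call:
play_rows(targets=[[[0, 0, -1], [0, 0, 0], -0.3], [[0, 0, -3], [0, 0, 0], -0.3], [[0, 0, -6], [0, 0, 0], -0.3], [[0, 0, -8], [0, 0, 0], -0.3], [[0, 0, -8], [0, 0, 0], -0.3]])

```text
time: 4.37
tool_pos: [0.4214, 0.0329, 0.3009]
tcp_rot: [1.0, 0.0, 0.003, 0.0]
ft_force: [0.3, 1.1, -0.5]
finger_gap: 0.0396
grip_force: 30.0
```

```bash
cat > held.py <<'E'
import sys
from h import *
s=readout.get_state(); print(s["time"],s["tool_pos"].round(4),s["tcp_rot"].round(4),s["finger_gap"],s["grip_force"])
m=camera_model("wrist"); snap("wrist",sys.argv[1])
for q in sys.argv[2:]:
    for r in mark_of(q,"wrist"):
        if r["confidence"]>.3:
            w=world("wrist",r["at"],m); print(q,round(r["confidence"],2),w.round(4),"rel tcp",(w-s["tool_pos"]).round(4),proj("wrist",w,m).round(0))
E
python3 held.py w1.png vial_red
```

```text
4.3667 [0.4214 0.0329 0.3009] [1.0e+00 1.0e-04 3.2e-03 3.0e-04] 0.03963051966191476 29.999785683576192
vial_red 0.66 [0.4239 0.0313 0.0812] rel tcp [ 0.0025 -0.0016 -0.2197] [323. 219.]
vial_red 0.42 [ 0.5729 -0.2234  0.0012] rel tcp [ 0.1515 -0.2563 -0.2997] [622.  18.]
```

View pics/w1.png

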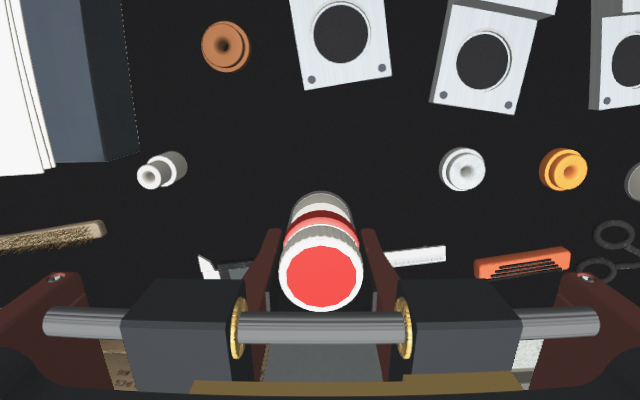

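The red vial is held between the fingers, cap at (321,277). Next I measure its exact offset in the hand.

```bash
cat > disc.py <<'E'
from h import *
def disc(f,col,z,m):
    hsv=cv2.cvtColor(cv2.imread("pics/"+f),cv2.COLOR_BGR2HSV); H=hsv[...,0];S=hsv[...,1]
    mk={"red":((H<8)|(H>172))&(S>120),"blue":(H>95)&(H<125)&(S>120)}[col].astype(np.uint8)
    mk[:, :230]=0; mk[:,420:]=0
    n,l,st,c=cv2.connectedComponentsWithStats(mk); k=1+st[1:,4].argmax()
    cs,_=cv2.findContours((l==k).astype(np.uint8),cv2.RETR_EXTERNAL,cv2.CHAIN_APPROX_NONE)
    e=cv2.fitEllipse(cs[0]); print(np.round(e[0],1),np.round(e[1],1)); return ray("wrist",e[0],z,m)
if __name__=="__main__":
    import sys; m=camera_model("wrist"); s=readout.get_state(); z=s["tool_pos"][2]-.145
    w=disc(sys.argv[1],sys.argv[2],z,m); print(w, w-s["tool_pos"])
E
python3 disc.py w1.png red
```

```text
[320.8 276.1] [59.8 68.6]
[0.42403466 0.03315462 0.153109  ] [ 0.00392147  0.00016864 -0.145     ]
```

Call:
play_rows(targets=[[[1, 0, 0], [0, 0, 0], -0.3], [[3, 0.1, 0], [0, 0, 0], -0.3], [[6, 0.2, 0], [0, 0, 0], -0.3], [[9, 0.3, 0], [0, 0, 0], -0.3], [[12, 0.4, 0], [0, 0, 0], -0.3], [[15, 0.5, 0], [0, 0, 0], -0.3], [[18, 0.6, 0], [0, 0, 0], -0.3], [[19.5, 0.6, 0], [0, 0, 0], -0.3], [[20.2, 0.6, 0], [0, 0, 0], -0.3], [[20.2, 0.6, 0], [0, 0, 0], -0.3], [[20.2, 0.6, 0], [0, 0, 0], -0.3], [[20.2, 0.6, 0], [0, 0, 0], -0.3]])

```text
time: 5.47
tool_pos: [0.6205, 0.0271, 0.2966]
tcp_rot: [1.0, 0.0, -0.002, -0.0]
ft_force: [-1.1, -0.1, -1.7]
finger_gap: 0.0402
grip_force: 30.0
```

```bash
python3 held.py w2.png vial_red; python3 disc.py w2.png red
```

```text
5.4667 [0.6205 0.0271 0.2966] [ 1.0e+00  0.0e+00 -1.6e-03 -1.0e-04] 0.04016929506153993 29.99963252039379
vial_red 0.89 [0.6189 0.0246 0.0785] rel tcp [-0.0016 -0.0026 -0.2181] [325. 222.]
[320.8 276. ] [59.8 68.7]
[0.62409001 0.02731562 0.15232323] [ 0.00339152  0.00019235 -0.145     ]
```

View pics/w2.png

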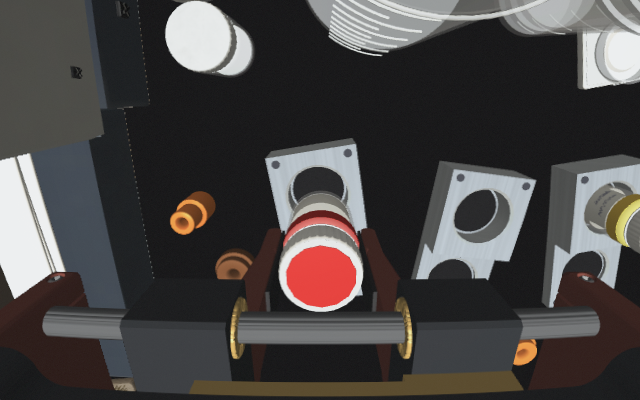

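```bash
python3 - <<'E'
from h import *
m=camera_model("wrist")
im=cv2.imread("pics/w2.png"); g=cv2.cvtColor(im,cv2.COLOR_BGR2GRAY)
print(g[160:175,318].tolist(), g[190,282:300].tolist(), g[190,335:355].tolist())
for p in [(318.5,166.5),(289.5,190),(347.5,190)]: print(p,ray("wrist",p,.034,m).round(4))
hs=[("L tl",(265,157)),("L tr",(355,138)),("M tl",(440,162)),("M tr",(536,180))]
for n,p in hs: print(n,ray("wrist",p,.034,m).round(4))
for q in ["holder_a"]:
    for n in ["wrist"]:
        for r in mark_of(q,n): print(r["confidence"],world(n,r["at"],m).round(4))
snap("side","s1.png"); 
for r in mark_of("vial_red","side"): print(r["confidence"],world("side",r["at"]).round(4))
cv2.imwrite("pics/s1c.png",cv2.resize(cv2.imread("pics/s1.png")[80:260,240:400],(640,720)[:2],interpolation=cv2.INTER_CUBIC)[:600])
E
```

```text
[192, 191, 191, 192, 191, 174, 174, 46, 40, 42, 42, 42, 42, 43, 42] [196, 193, 190, 187, 180, 175, 156, 101, 122, 179, 167, 93, 40, 42, 41, 43, 42, 43] [44, 40, 41, 40, 41, 42, 42, 43, 73, 174, 192, 122, 127, 179, 189, 192, 193, 194, 195, 194]
(318.5, 166.5) [0.6472 0.0291 0.034 ]
(289.5, 190) [0.6281 0.0521 0.034 ]
(347.5, 190) [0.6281 0.0061 0.034 ]
L tl [0.6547 0.0703 0.034 ]
L tr [0.6692 0.0014 0.034 ]
M tl [ 0.6509 -0.0655  0.034 ]
M tr [ 0.6367 -0.147   0.034 ]
0.79 [ 0.5758 -0.2209 -0.    ]
0.72 [ 0.567  -0.1038  0.003 ]
0.57 [0.6229 0.0281 0.075 ]
```

Call:
play_rows(targets=[[[-0.15, -0.15, 1], [0, 0, 0], -0.3], [[-0.15, -0.15, 2.5], [0, 0, 0], -0.3], [[-0.15, -0.15, 3.5], [0, 0, 0], -0.3], [[-0.15, -0.15, 4], [0, 0, 0], -0.3], [[-0.15, -0.15, 4.3], [0, 0, 0], -0.3], [[-0.15, -0.15, 4.6], [0, 0, 0], -0.3], [[-0.15, -0.15, 4.8], [0, 0, 0], -0.3], [[-0.15, -0.15, 5], [0, 0, 0], -0.3]])

```text
time: 6.38
tool_pos: [0.6207, 0.0285, 0.2478]
tcp_rot: [1.0, 0.0, 0.0, 0.0]
ft_force: [-0.2, 0.9, -0.4]
finger_gap: 0.0397
grip_force: 30.0
```

Call:
play_rows(targets=[[[0, 0, 0.3], [0, 0, 0], -0.3], [[0, 0, 0.6], [0, 0, 0], -0.3], [[0, 0, 0.9], [0, 0, 0], -0.3], [[0, 0, 1.2], [0, 0, 0], -0.3], [[0, 0, 1.5], [0, 0, 0], -0.3], [[0, 0, 1.6], [0, 0, 0], -0.3], [[0, 0, 1.6], [0, 0, 0], -0.3]])

```text
time: 6.97
tool_pos: [0.6208, 0.0286, 0.2342]
tcp_rot: [1.0, 0.0, 0.001, 0.0]
ft_force: [-5.5, 1.1, 20.1]
finger_gap: 0.0397
grip_force: 30.0
```

```bash
python3 held.py w3.png vial_red; python3 disc.py w3.png red
```

```text
6.9667 [0.6208 0.0286 0.2342] [1.e+00 0.e+00 8.e-04 0.e+00] 0.03968714595772005 30.004024520630992
vial_red 0.89 [0.6229 0.0284 0.0145] rel tcp [ 2.100e-03 -2.000e-04 -2.197e-01] [321. 218.]
[320.8 275.9] [60.3 68.7]
[0.6246737  0.02875328 0.08918333] [ 0.00395176  0.00021245 -0.145     ]
```

Call:
play_rows(targets=[[[0, 0, 0], [0, 0, 0], 0.3], [[0, 0, 0], [0, 0, 0], 0.3], [[0, 0, 0], [0, 0, 0], 0.3], [[0, 0, -0.5], [0, 0, 0], 0.3], [[0, 0, -2], [0, 0, 0], 0.3], [[0, 0, -5], [0, 0, 0], 0.3], [[0, 0, -9], [0, 0, 0], 0.3], [[-2, 0, -11], [0, 0, 0], 0.3], [[-5, 0, -12], [0, 0, 0], 0.3], [[-8, 0, -12], [0, 0, 0], 0.3], [[-10, 0, -12], [0, 0, 0], 0.3], [[-10, 0, -12], [0, 0, 0], 0.3]])

```text
time: 8.07
tool_pos: [0.5162, 0.0288, 0.3516]
tcp_rot: [1.0, 0.0, -0.002, -0.0]
ft_force: [-0.4, -0.1, -0.3]
finger_gap: 0.057
grip_force: 0.0
```

```bash
python3 held.py w4.png vial_red die_tall; python3 - <<'E'
from h import *
print([ray("side",p,0).round(3) for p in [(278,123),(345,122)]])
E
```

```text
8.0667 [0.5162 0.0288 0.3516] [ 1.0e+00  1.0e-04 -2.2e-03 -1.0e-04] 0.05701625703263721 0.0
vial_red 0.72 [0.6202 0.029  0.016 ] rel tcp [ 1.040e-01  2.000e-04 -3.355e-01] [321.  66.]
die_tall 0.91 [ 0.4456  0.1676 -0.0017] rel tcp [-0.0706  0.1388 -0.3532] [200. 231.]
die_tall 0.71 [ 0.6057  0.1357 -0.0022] rel tcp [ 0.0895  0.1069 -0.3538] [214.  84.]
[array([0.459, 0.301, 0.   ]), array([0.68 , 0.277, 0.   ])]
```

View pics/w4.png

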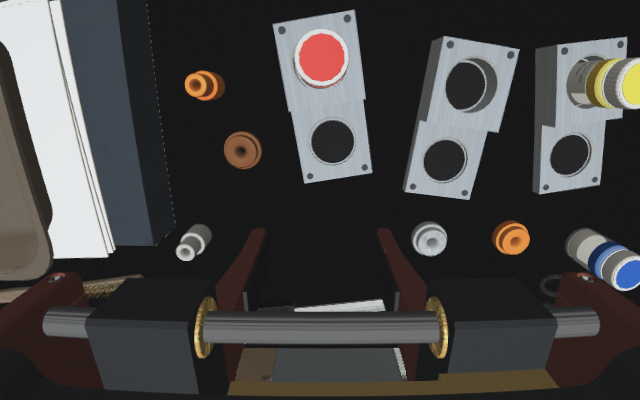

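Red stands in the left holder, its disc at (321,58). The tall die at (195,240) is close to the oven box, so I turn the gripper to close along x for that pick.

Call:
play_rows(targets=[[[-0.5, -1, 0], [0, 0, -0.12], 0.5], [[-1.5, -3, 1], [0, 0, -0.24], 0.5], [[-3, -5.5, 2], [0, 0, -0.36], 0.5], [[-4.5, -8, 3], [0, 0, -0.48], 0.5], [[-6, -10.5, 4], [0, 0, -0.6], 0.5], [[-7, -12.5, 5], [0, 0, -0.72], 0.5], [[-7.65, -13.5, 6], [0, 0, -0.84], 0.5], [[-7.65, -13.85, 7], [0, 0, -0.96], 0.5], [[-7.65, -13.85, 7], [0, 0, -1.08], 0.5], [[-7.65, -13.85, 7], [0, 0, -1.2], 0.5], [[-7.65, -13.85, 7], [0, 0, -1.32], 0.5], [[-7.65, -13.85, 7], [0, 0, -1.44], 0.5]])

```text
time: 9.22
tool_pos: [0.4458, 0.1675, 0.2813]
tcp_rot: [0.75, 0.662, 0.0, 0.0]
ft_force: [0.0, -0.4, 0.0]
finger_gap: 0.066
grip_force: 0.0
```

Call:
play_rows(targets=[[[0, 0, 0], [0, 0, -0.1], 0.5], [[0, 0, 0], [0, 0, -0.1308], 0.5], [[0, 0, 0], [0, 0, -0.1308], 0.5], [[0, 0, 0], [0, 0, -0.1308], 0.5]])

```text
time: 9.55
tool_pos: [0.4453, 0.1673, 0.2814]
tcp_rot: [0.708, 0.707, 0.0, 0.0]
ft_force: [-0.2, 1.1, -1.1]
finger_gap: 0.0658
grip_force: 0.0
```

```bash
python3 held.py w5.png die_tall
```

```text
9.55 [0.4453 0.1673 0.2814] [7.076e-01 7.066e-01 3.000e-04 2.000e-04] 0.06583975071804142 0.0
die_tall 0.77 [ 0.4423  0.1697 -0.0011] rel tcp [-0.003   0.0024 -0.2825] [317. 190.]
die_tall 0.59 [ 0.6056  0.1363 -0.0017] rel tcp [ 0.1603 -0.031  -0.2832] [498. 225.]
```

View pics/w5.png

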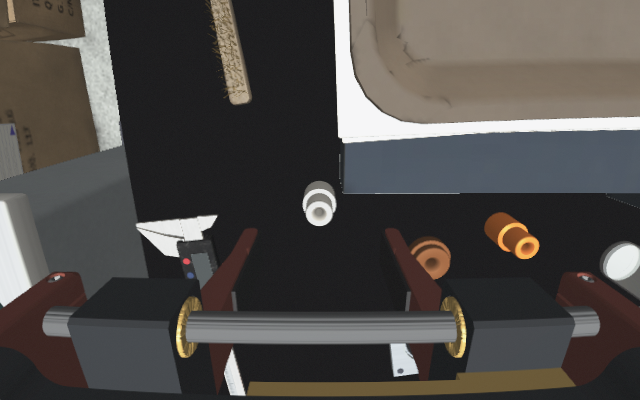

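The tall die is at (319,205), between the finger planes. The brown look-alike at (430,257) and the box edge at row 193 are both clear.

```bash
python3 - <<'E'
from h import *
print(ray("wrist",(319,212.5),.045), ray("wrist",(342,192),0), readout.get_state()["tool_pos"])
E
```

```text
[0.44334229 0.16670574 0.045     ] [0.46271625 0.16819473 0.        ] [0.44477398 0.16716568 0.28149053]
```

```bash
cat > tri.py <<'E'
from h import *
from scipy.spatial.transform import Rotation as Ro
s=readout.get_state(); m=camera_model("wrist")
Rt=Ro.from_quat(s["tcp_rot"]).as_matrix(); Rc=np.array(m["R"])@Rt; tc=np.array(m["R"])@s["tool_pos"]+np.array(m["t"])
def mod(p,q):
    R=Ro.from_quat(q).as_matrix(); M=dict(m); M["R"]=Rc@R.T; M["t"]=tc-M["R"]@np.array(p); return M
V={"w0":([.5,-.1,.4047],[1,.0013,0,0]),"w4":([.5162,.0288,.3516],[1,0,-.0022,0]),"w5":([.4453,.1673,.2814],[.7076,.7066,.0003,.0002])}
def tri(obs):
    A=np.zeros((3,3));b=np.zeros(3);L=[]
    for k,px in obs.items():
        M=mod(*V[k]); a=ray("",px,0,M); c=ray("",px,.2,M); d=(c-a)/np.linalg.norm(c-a); P=np.eye(3)-np.outer(d,d); A+=P;b+=P@a; L.append((a,P))
    X=np.linalg.solve(A,b); return X.round(4),[round(np.linalg.norm(P@(X-a)),4) for a,P in L]
print("die check",tri({"w0":(94.8,218.2),"w4":(186,252),"w5":(319,212.5)}))
print("top white corner",tri({"w4":(113,256),"w5":(342,140)}))
print("bottom",tri({"w4":(156,245),"w5":(342,192)}))
print("dot",tri({"w4":(175,222),"w5":(342,192)}))
for z in [0,.05,.1]: print(proj("side",[.46,.2,z]),proj("scene",[.46,.2,z]))
E
python3 tri.py; python3 -c "
import cv2;a=cv2.imread('pics/scene0.png')[220:340,170:310];b=cv2.imread('pics/side0.png')[60:180,230:370]
import numpy as np;cv2.imwrite('pics/c1.png',cv2.resize(np.hstack([a,b]),(800,343),interpolation=cv2.INTER_CUBIC))"
```

```text
die check (array([0.4438, 0.1664, 0.0443]), [np.float64(0.0008), np.float64(0.0009), np.float64(0.0003)])
top white corner (array([0.4565, 0.2224, 0.0747]), [np.float64(0.0015), np.float64(0.0015)])
bottom (array([0.4593, 0.1868, 0.0593]), [np.float64(0.0), np.float64(0.0)])
dot (array([0.4653, 0.1789, 0.0262]), [np.float64(0.0045), np.float64(0.0045)])
[279.57178073 139.3369771 ] [246.86046258 297.7707293 ]
[278.41424656 125.6306549 ] [244.65805355 273.26452199]
[277.21326656 111.32077637] [242.33904301 247.30845599]
```

View pics/c1.png

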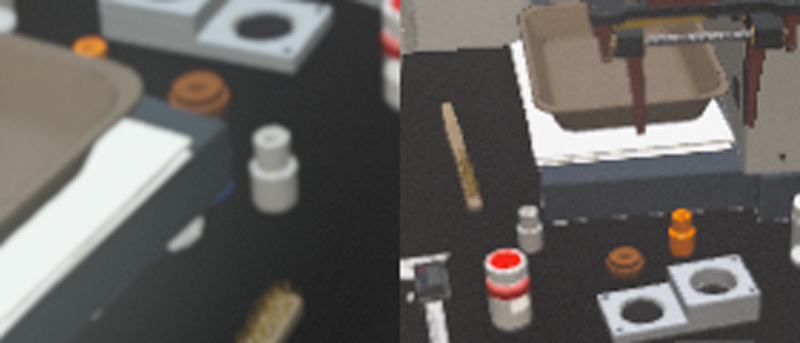

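The box's front edge is at about y 0.187, z 0.06, starting at x 0.459. The fingers stay at y below 0.177, so there is room.

Call:
play_rows(targets=[[[-0.1, -0.1, 1.5], [0, 0, 0], 0.5], [[-0.1, -0.1, 3.5], [0, 0, 0], 0.5], [[-0.1, -0.1, 5.5], [0, 0, 0], 0.5], [[-0.1, -0.1, 7.2], [0, 0, 0], 0.5], [[-0.1, -0.1, 8.2], [0, 0, 0], 0.5], [[-0.1, -0.1, 8.7], [0, 0, 0], 0.5], [[-0.1, -0.1, 8.7], [0, 0, 0], 0.2], [[-0.1, -0.1, 8.7], [0, 0, 0], -0.6], [[-0.1, -0.1, 8.7], [0, 0, 0], -0.6], [[-0.1, -0.1, 8.7], [0, 0, 0], -0.6], [[-0.1, -0.1, 8.7], [0, 0, 0], -0.6], [[-0.1, -0.1, 8.7], [0, 0, 0], -0.6]])

```text
time: 10.65
tool_pos: [0.4432, 0.1661, 0.1952]
tcp_rot: [0.707, 0.707, 0.0, 0.0]
ft_force: [-0.1, 0.8, -0.2]
finger_gap: 0.0294
grip_force: 0.0
```

Call:
play_rows(targets=[[[0, 0, 0], [0, 0, 0], -0.6], [[0, 0, 0], [0, 0, 0], -0.6], [[0, 0, 0], [0, 0, 0], -0.6]])

```text
time: 10.9
tool_pos: [0.4433, 0.1661, 0.1951]
tcp_rot: [0.707, 0.707, 0.0, 0.0]
ft_force: [-0.5, 0.4, 6.3]
finger_gap: 0.0256
grip_force: 30.0
```

Call:
play_rows(targets=[[[0, 0, -1.5], [0, 0, 0], -0.6], [[0, 0, -4], [0, 0, 0], -0.6], [[-0.5, 0.3, -7], [0, 0, 0.12], -0.6], [[-2, 1.5, -9], [0, 0, 0.24], -0.6], [[-4, 3, -9.5], [0, 0, 0.36], -0.6], [[-6.5, 5, -9.5], [0, 0, 0.48], -0.6], [[-9, 6.5, -9.5], [0, 0, 0.6], -0.6], [[-11.5, 8, -9.5], [0, 0, 0.72], -0.6], [[-13.5, 9.5, -9.5], [0, 0, 0.84], -0.6], [[-14.5, 10.3, -9.5], [0, 0, 0.96], -0.6], [[-14.9, 10.7, -9.5], [0, 0, 1.08], -0.6], [[-14.9, 10.7, -9.5], [0, 0, 1.2], -0.6]])

```text
time: 11.9
tool_pos: [0.5508, 0.0156, 0.2892]
tcp_rot: [0.984, 0.181, -0.0, 0.0]
ft_force: [0.1, 0.2, -1.7]
finger_gap: 0.0252
grip_force: 30.0
```

Call:
play_rows(targets=[[[0, 0, 0], [0, 0, 0.12], -0.6], [[0, 0, 0], [0, 0, 0.24], -0.6], [[0, 0, 0], [0, 0, 0.36], -0.6], [[0, 0, 0], [0, 0, 0.3708], -0.6], [[0, 0, 0], [0, 0, 0.3708], -0.6], [[0, 0, 0], [0, 0, 0.3708], -0.6]])

```text
time: 12.4
tool_pos: [0.5497, 0.017, 0.2894]
tcp_rot: [1.0, 0.002, -0.0, -0.0]
ft_force: [0.6, 0.7, -0.8]
finger_gap: 0.0252
grip_force: 30.0
```

```bash
python3 held.py w6.png die_tall
```

```text
12.4 [0.5497 0.017  0.2894] [ 1.0e+00  1.7e-03 -4.0e-04 -0.0e+00] 0.025171868298390677 29.999672770500183
die_tall 0.77 [ 0.6081  0.1356 -0.0039] rel tcp [ 0.0583  0.1185 -0.2933] [181. 122.]
die_tall 0.68 [0.5489 0.021  0.094 ] rel tcp [-0.0009  0.0039 -0.1953] [315. 237.]
```

View pics/w6.png

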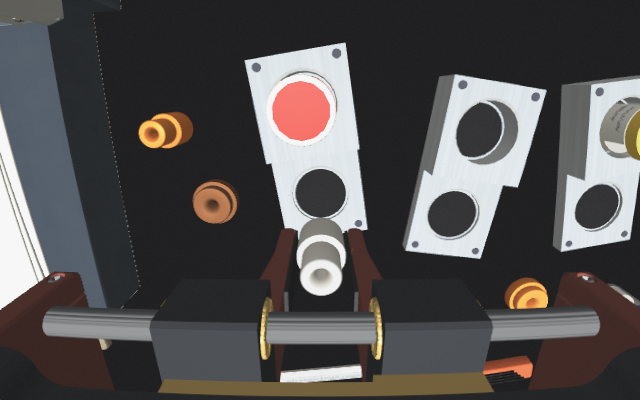

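The tall die is held, top at (320,277). The left front pocket shows at (320,193) and the red vial behind it at (301,110).

```bash
python3 - <<'E'
from h import *
s=readout.get_state(); t=s["tool_pos"]
print("die off",ray("wrist",(320.5,276.5),t[2]-.150)-t)
im=cv2.imread("pics/w6.png"); g=cv2.cvtColor(im,cv2.COLOR_BGR2GRAY)
def blob(px,z):
    mk=cv2.morphologyEx((g<130).astype(np.uint8),cv2.MORPH_OPEN,np.ones((3,3)))
    n,l,st,c=cv2.connectedComponentsWithStats(mk,connectivity=4); k=l[px[1],px[0]]
    cs,_=cv2.findContours((l==k).astype(np.uint8),cv2.RETR_EXTERNAL,cv2.CHAIN_APPROX_NONE)
    e=cv2.fitEllipse(cv2.convexHull(cs[0])); print(px,np.round(e[0],1),np.round(e[1],1),ray("wrist",e[0],z).round(4))
blob((320,193),.014); blob((453,213),.014); blob((598,206),.014); blob((476,130),.034)
for z in (.085,.088): print("red",ray("wrist",(301.5,110.5),z))
E
```

```text
die off [ 0.00019678  0.00033293 -0.15      ]Traceback (most recent call last):
  File "<stdin>", line 10, in <module>
  File "<stdin>", line 9, in blob
cv2.error: OpenCV(4.12.0) /io/opencv/modules/imgproc/src/shapedescr.cpp:361: error: (-201:Incorrect size of input array) There should be at least 5 points to fit the ellipse in function 'fitEllipseNoDirect'
```

```bash
python3 - <<'E'
from h import *
im=cv2.imread("pics/w6.png"); g=cv2.cvtColor(im,cv2.COLOR_BGR2GRAY)
r=g[193]; print([i for i in range(280,365) if (r[i]<110)!=(r[i+1]<110)], [j for j in range(150,235) if (g[j,320]<110)!=(g[j+1,320]<110)])
for p,z in [((320,167),.014),((293,193),.014),((347,193),.014),((453,214.5),.014)]: print(p,ray("wrist",p,z).round(4))
print("red",ray("wrist",(301.5,110.5),.085))
E
```

```text
[295, 345, 362] [168, 217]
(320, 167) [0.5735 0.0179 0.014 ]
(293, 193) [0.5512 0.0404 0.014 ]
(347, 193) [ 0.5513 -0.0047  0.014 ]
(453, 214.5) [ 0.5321 -0.0969  0.014 ]
red [0.62212725 0.02823043 0.085     ]
```

Call:
play_rows(targets=[[[0, 0, 1.5], [0, 0, 0], -0.6], [[0, 0, 4], [0, 0, 0], -0.6], [[0, 0, 6], [0, 0, 0], -0.6], [[0, 0, 7.2], [0, 0, 0], -0.6], [[0, 0, 7.7], [0, 0, 0], -0.6], [[0, 0, 8.1], [0, 0, 0], -0.6], [[0, 0, 8.45], [0, 0, 0], -0.6], [[0, 0, 8.45], [0, 0, 0], -0.6], [[0, 0, 8.45], [0, 0, 0], -0.6]])

```text
time: 13.25
tool_pos: [0.5503, 0.017, 0.2057]
tcp_rot: [1.0, 0.0, 0.0, 0.0]
ft_force: [1.0, 0.3, -2.4]
finger_gap: 0.0255
grip_force: 30.0
```

Call:
play_rows(targets=[[[0, 0, 0], [0, 0, 0], 0.2], [[0, 0, 0], [0, 0, 0], 0.2], [[0, 0, 0], [0, 0, 0], 0.2], [[0, 0, 0], [0, 0, 0], 0.2], [[0, 0, -0.5], [0, 0, 0], 0.2], [[0, 0, -2], [0, 0, 0], 0.2], [[0, 0, -5], [0, 0, 0], 0.2], [[0, 0, -9], [0, 0, 0], 0.2], [[0, 0, -12], [0, 0, 0], 0.2], [[-1.5, 2, -13], [0, 0, 0], 0.5], [[-4, 5, -13], [0, 0, 0], 0.9], [[-5.5, 8, -13], [0, 0, 0], 1]])

```text
time: 14.25
tool_pos: [0.4936, -0.063, 0.3367]
tcp_rot: [1.0, 0.001, 0.001, 0.0]
ft_force: [0.0, -0.4, -0.2]
finger_gap: 0.0692
grip_force: 0.0
```

Call:
play_rows(targets=[[[-1, 2.5, 0], [0, 0, 0], 1], [[-2, 5.5, 0], [0, 0, 0], 1], [[-3, 9, 0], [0, 0, 0], 1], [[-4, 12.5, 0], [0, 0, 0], 1], [[-5, 16, 0], [0, 0, 0], 1], [[-6, 19, 0], [0, 0, 0], 1], [[-6.4, 21, 0], [0, 0, 0], 1], [[-6.4, 21.65, 0], [0, 0, 0], 1], [[-6.4, 21.65, 0], [0, 0, 0], 1], [[-6.4, 21.65, 0], [0, 0, 0], 1]])

```text
time: 15.08
tool_pos: [0.431, -0.279, 0.3352]
tcp_rot: [1.0, -0.0, -0.0, -0.0]
ft_force: [-0.5, 1.2, -0.2]
finger_gap: 0.0876
grip_force: 0.0
```

```bash
python3 held.py w7.png vial_blue die_tall; python3 - <<'E'
from h import *
for n in ["scene","side"]:
    snap(n,n+"2.png")
    for q in ["vial_red","die_tall","vial_yellow"]:
        for r in mark_of(q,n)[:2]: print(n,q,round(r["confidence"],2),world(n,r["at"]).round(4))
a=cv2.imread("pics/w7.png"); b=cv2.imread("pics/side2.png")[110:290,240:380]
cv2.imwrite("pics/c2.png",np.hstack([cv2.resize(a,(480,300)),cv2.resize(b,(300,300)*1)]) if 1 else 0)
E
```

```text
15.0833 [ 0.431  -0.279   0.3352] [ 1.e+00 -4.e-04 -0.e+00 -3.e-04] 0.0876139994923484 0.0
vial_blue 0.93 [ 0.4308 -0.2795 -0.0019] rel tcp [-2.000e-04 -4.000e-04 -3.371e-01] [322. 176.]
die_tall 0.59 [0.5474 0.021  0.0083] rel tcp [ 0.1164  0.3    -0.327 ] [10. 63.]
scene vial_red 0.69 [0.6185 0.0279 0.012 ]
scene die_tall 0.81 [0.5471 0.0173 0.0099]
scene die_tall 0.68 [0.6192 0.0266 0.0115]
scene vial_yellow 0.79 [ 0.6109 -0.2243  0.0116]
side vial_red 0.52 [0.6242 0.0302 0.0128]
side die_tall 0.62 [0.5521 0.0166 0.0098]
side die_tall 0.46 [ 0.6079  0.132  -0.0011]
```

View pics/c2.png

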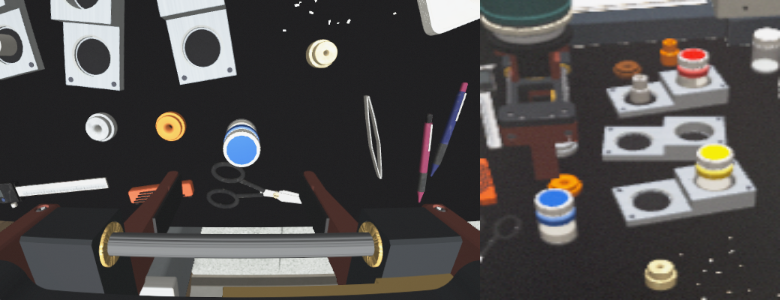

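Red and the tall die are seated, with network heights of 0.012 and 0.0098. The blue vial lies straight ahead, between the fingers.

Call:
play_rows(targets=[[[0.2, 0, 1], [0, 0, 0], 1], [[0.2, 0, 3.5], [0, 0, 0], 1], [[0.2, 0, 6.5], [0, 0, 0], 1], [[0.2, 0, 9], [0, 0, 0], 1], [[0.2, 0, 10.8], [0, 0, 0], 1], [[0.2, 0, 11.75], [0, 0, 0], 0.6], [[0.2, 0, 11.75], [0, 0, 0], -0.3], [[0.2, 0, 11.75], [0, 0, 0], -0.3], [[0.2, 0, 11.75], [0, 0, 0], -0.3], [[0.2, 0, 11.75], [0, 0, 0], -0.3], [[0.2, 0, 11.75], [0, 0, 0], -0.3], [[0.2, 0, 11.75], [0, 0, 0], -0.3]])

```text
time: 16.63
tool_pos: [0.4333, -0.2797, 0.2185]
tcp_rot: [1.0, 0.0, 0.001, 0.001]
ft_force: [-0.1, 0.0, -0.0]
finger_gap: 0.0448
grip_force: 0.0
```

Call:
play_rows(targets=[[[0, 0, 0], [0, 0, 0], -0.3], [[0, 0, 0], [0, 0, 0], -0.3], [[0, 0, 0], [0, 0, 0], -0.3], [[0, 0, 0], [0, 0, 0], -0.3], [[0, 0, -1], [0, 0, 0], -0.3], [[0, 0, -3], [0, 0, 0], -0.3], [[0, 0, -6], [0, 0, 0], -0.3], [[0, 0, -9], [0, 0, 0], -0.3], [[0, 0, -12], [0, 0, 0], -0.3], [[0, 0, -12], [0, 0, 0], -0.3]])

```text
time: 17.47
tool_pos: [0.4345, -0.2807, 0.3434]
tcp_rot: [1.0, 0.0, 0.004, 0.003]
ft_force: [0.2, -0.3, -1.0]
finger_gap: 0.0397
grip_force: 30.0
```

Call:
play_rows(targets=[[[1, -1, 0], [0, 0, 0], -0.3], [[3, -3, 0], [0, 0, 0], -0.3], [[5.5, -5.5, 0], [0, 0, 0], -0.3], [[8, -8, 0], [0, 0, 0], -0.3], [[10.5, -10.5, 0], [0, 0, 0], -0.3], [[13, -13, 0], [0, 0, 0], -0.3], [[15, -15.5, 0], [0, 0, 0], -0.3], [[16.5, -17, 0], [0, 0, 0], -0.3], [[17, -17.3, 0.5], [0, 0, 0], -0.3], [[17, -17.3, 2], [0, 0, 0], -0.3], [[17, -17.3, 3], [0, 0, 0], -0.3], [[17, -17.3, 3], [0, 0, 0], -0.3]])

```text
time: 18.47
tool_pos: [0.6012, -0.1066, 0.3047]
tcp_rot: [1.0, -0.0, -0.003, -0.001]
ft_force: [0.1, 0.5, -1.3]
finger_gap: 0.0396
grip_force: 30.0
```

```bash
python3 held.py w8.png vial_blue; python3 disc.py w8.png blue; python3 - <<'E'
from h import *
im=cv2.imread("pics/w8.png"); cv2.imwrite("pics/c3.png",cv2.resize(im[120:320,220:420],(600,600),interpolation=cv2.INTER_CUBIC))
E
```

```text
18.4667 [ 0.6012 -0.1066  0.3047] [ 1.0e+00 -1.0e-04 -2.9e-03 -7.0e-04] 0.03964354775779437 30.00297744758427
vial_blue 0.71 [ 0.598  -0.1047  0.0856] rel tcp [-0.0031  0.0019 -0.2191] [319. 223.]
[321.1 285.4] [56.4 71.4]
[ 0.60041681 -0.10692826  0.16176919] [-0.0016354   0.00014563 -0.145     ]
```

View pics/c3.png

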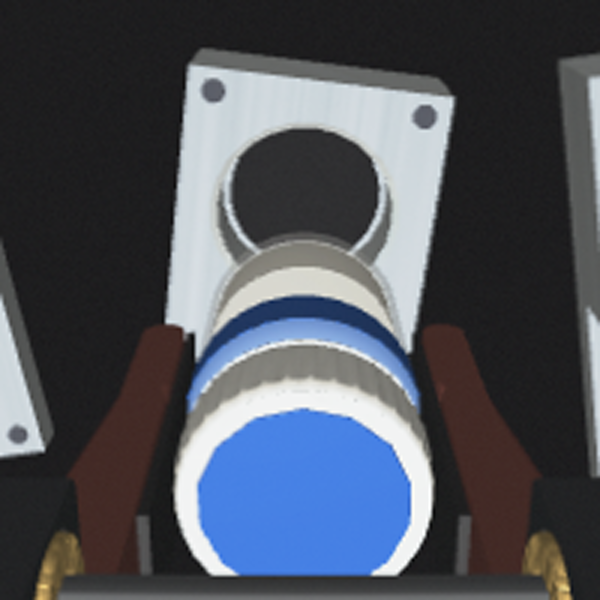

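```bash
python3 - <<'E'
from h import *
for p,z in [((321.7,162.5),.033),((296.5,183),.034),((346.5,183),.034),((320.7,286.5),.3047-.145),((320.7,286.5),.3047-.142)]: print(p,ray("wrist",p,z).round(4))
P=[ray("wrist",(220+a/3,120+b/3),.034)[:2] for a,b in [(188,66),(455,98)]]; mid=(P[0]+P[1])/2; yaw=-.125
print(P, mid-.037*np.array([np.cos(yaw),np.sin(yaw)]))
snap("side","s3.png")
for r in mark_of("vial_blue","side"): print(r["confidence"],world("side",r["at"]).round(4), readout.get_state()["tool_pos"])
E
```

```text
(321.7, 162.5) [ 0.6292 -0.1075  0.033 ]
(296.5, 183) [ 0.6123 -0.0869  0.034 ]
(346.5, 183) [ 0.6123 -0.1278  0.034 ]
(320.7, 286.5) [ 0.5984 -0.1067  0.1597]
(320.7, 286.5) [ 0.6005 -0.1067  0.1627]
[array([ 0.64592973, -0.07673911]), array([ 0.63739395, -0.14729547])] [ 0.60495053 -0.10740433]
0.59 [ 0.5974 -0.1079  0.0874] [ 0.60274948 -0.10719614  0.30794521]
```

Call:
play_rows(targets=[[[0.45, 0.05, 1], [0, 0, 0], -0.3], [[0.45, 0.05, 2.5], [0, 0, 0], -0.3], [[0.45, 0.05, 4], [0, 0, 0], -0.3], [[0.45, 0.05, 4.8], [0, 0, 0], -0.3], [[0.45, 0.05, 5.1], [0, 0, 0], -0.3], [[0.45, 0.05, 5.4], [0, 0, 0], -0.3], [[0.45, 0.05, 5.7], [0, 0, 0], -0.3], [[0.45, 0.05, 6], [0, 0, 0], -0.3], [[0.45, 0.05, 6.2], [0, 0, 0], -0.3]])

```text
time: 19.42
tool_pos: [0.6077, -0.1071, 0.2458]
tcp_rot: [1.0, -0.0, 0.0, 0.0]
ft_force: [0.9, 0.6, -0.7]
finger_gap: 0.0399
grip_force: 30.0
```

Call:
play_rows(targets=[[[0, 0, 0.3], [0, 0, 0], -0.3], [[0, 0, 0.6], [0, 0, 0], -0.3], [[0, 0, 0.9], [0, 0, 0], -0.3], [[0, 0, 1.1], [0, 0, 0], -0.3], [[0, 0, 1.3], [0, 0, 0], -0.3], [[0, 0, 1.3], [0, 0, 0], -0.3]])

```text
time: 19.92
tool_pos: [0.6073, -0.1069, 0.2321]
tcp_rot: [1.0, -0.0, -0.0, -0.0]
ft_force: [-0.7, 0.2, -0.0]
finger_gap: 0.0397
grip_force: 30.0
```

Call:
play_rows(targets=[[[0, 0, 0], [0, 0, 0], 0.3], [[0, 0, 0], [0, 0, 0], 0.3], [[0, 0, 0], [0, 0, 0], 0.3], [[0, 0, -0.5], [0, 0, 0], 0.3], [[0, 0, -2], [0, 0, 0], 0.3], [[0, 0, -5], [0, 0, 0], 0.3], [[0, 0, -9], [0, 0, 0], 0.3], [[-2, 0, -10], [0, 0, 0], 0.4], [[-5, -0.5, -10], [0, 0, 0], 0.4], [[-9, -1, -9], [0, 0, 0], 0.4], [[-12.5, -1.5, -7], [0, 0, 0], 0.4], [[-15.5, -1.5, -5], [0, 0, 0], 0.4]])

```text
time: 20.92
tool_pos: [0.4504, -0.0912, 0.2834]
tcp_rot: [1.0, 0.0, 0.001, 0.0]
ft_force: [-0.3, -0.1, -0.1]
finger_gap: 0.0613
grip_force: 0.0
```

Call:
play_rows(targets=[[[-0.95, 0, 0], [0, 0, 0], 0.4], [[-0.95, 0, 0], [0, 0, 0], 0.4], [[-0.95, 0, 0], [0, 0, 0], 0.4]])

```text
time: 21.17
tool_pos: [0.4445, -0.0926, 0.2838]
tcp_rot: [1.0, -0.0, 0.002, 0.001]
ft_force: [0.1, -1.0, 0.9]
finger_gap: 0.0615
grip_force: 0.0
```

```bash
python3 held.py w9.png die_flat vial_blue; python3 - <<'E'
from h import *
im=cv2.imread("pics/w9.png"); g=cv2.cvtColor(im,cv2.COLOR_BGR2GRAY)
mk=(g>60).astype(np.uint8); n,l,st,c=cv2.connectedComponentsWithStats(mk)
p=proj("wrist",[.443,-.092,.018]); k=l[int(p[1]),int(p[0])]; print(p,st[k],c[k],ray("wrist",p,.018))
E
```

```text
21.1667 [ 0.4445 -0.0926  0.2838] [ 1.0e+00 -4.0e-04  1.5e-03  5.0e-04] 0.06151033160847949 0.0
die_flat 0.93 [0.5382 0.1085 0.0034] rel tcp [ 0.0937  0.2011 -0.2804] [71. 83.]
die_flat 0.86 [ 0.4415 -0.0891  0.0009] rel tcp [-0.003   0.0035 -0.2829] [317. 196.]
die_flat 0.78 [ 0.4409 -0.1859  0.0025] rel tcp [-0.0036 -0.0933 -0.2813] [429. 197.]
[319.53925393 202.88027227] [ 297  176   47   46 1689] [319.6642984  198.79218472] [ 0.443 -0.092  0.018]
```

View pics/w9.png

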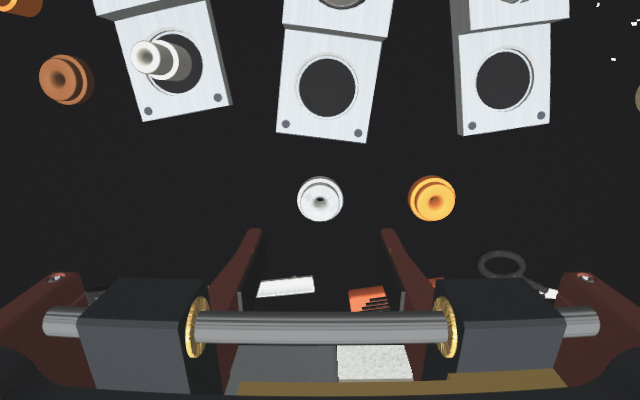

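The flat die at (320,199) is centred between the fingers. The tall die is in the left front pocket at (170,60).

Call:
play_rows(targets=[[[0, 0, 1.5], [0, 0, 0], 0.4], [[0, 0, 4], [0, 0, 0], 0.4], [[0, 0, 6.5], [0, 0, 0], 0.4], [[0, 0, 8.2], [0, 0, 0], 0.4], [[0, 0, 9], [0, 0, 0], 0.4], [[0, 0, 9.5], [0, 0, 0], 0.4], [[0, 0, 9.5], [0, 0, 0], 0], [[0, 0, 9.5], [0, 0, 0], -0.4], [[0, 0, 9.5], [0, 0, 0], -0.4], [[0, 0, 9.5], [0, 0, 0], -0.4], [[0, 0, 9.5], [0, 0, 0], -0.4], [[0, 0, 9.5], [0, 0, 0], -0.4]])

```text
time: 22.32
tool_pos: [0.4435, -0.0922, 0.1885]
tcp_rot: [1.0, -0.0, 0.001, 0.0]
ft_force: [0.3, -0.1, 6.6]
finger_gap: 0.0369
grip_force: 30.0
```

Call:
play_rows(targets=[[[0, 0, 0], [0, 0, 0], -0.4], [[0, 0, -1], [0, 0, 0], -0.4], [[0, 0, -3], [0, 0, 0], -0.4], [[0, 0, -6], [0, 0, 0], -0.4], [[1, 0, -8], [0, 0, 0], -0.4], [[3, 0, -8], [0, 0, 0], -0.4], [[6, 0.2, -8], [0, 0, 0], -0.4], [[8, 0.4, -8], [0, 0, 0], -0.4], [[8.9, 0.5, -8], [0, 0, 0], -0.4], [[8.9, 0.5, -8], [0, 0, 0], -0.4], [[8.9, 0.5, -8], [0, 0, 0], -0.4]])

```text
time: 23.23
tool_pos: [0.5309, -0.0967, 0.2671]
tcp_rot: [1.0, 0.0, -0.001, -0.0]
ft_force: [0.0, 0.1, -2.1]
finger_gap: 0.0373
grip_force: 30.0
```

```bash
python3 held.py w10.png die_flat; python3 - <<'E'
from h import *
im=cv2.imread("pics/w10.png"); cv2.imwrite("pics/c4.png",cv2.resize(im[120:320,200:440],(720,600),interpolation=cv2.INTER_CUBIC))
E
```

```text
23.2333 [ 0.5309 -0.0967  0.2671] [ 1.0e+00  1.0e-04 -1.2e-03 -3.0e-04] 0.03733965729101846 29.99959498643875
die_flat 0.67 [0.5392 0.1064 0.0012] rel tcp [ 0.0083  0.2032 -0.2659] [ 77. 188.]
```

View pics/c4.png

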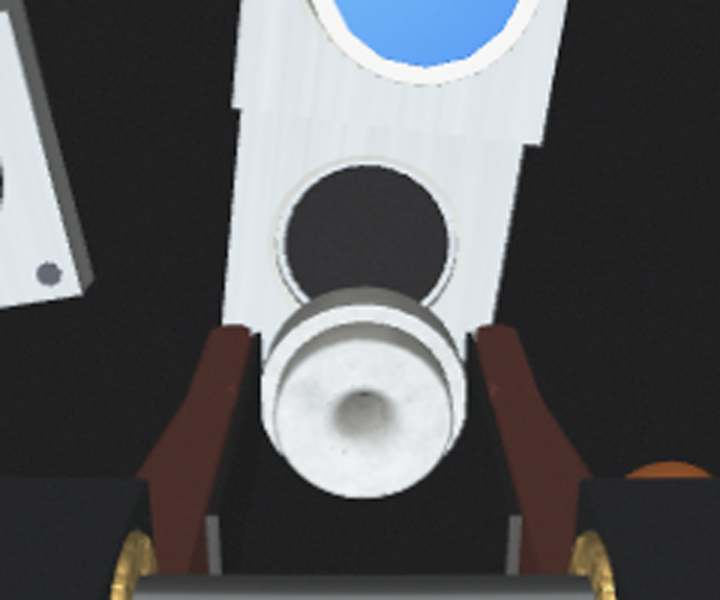

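```bash
python3 - <<'E'
from h import *
t=readout.get_state()["tool_pos"]; print(t)
print(ray("wrist",(321,258.5),t[2]-.170)-t)
for p in [(322.3,175),(295,200),(349.7,200)]: print(ray("wrist",p,.013).round(4))
E
```

```text
[ 0.53012038 -0.09658166  0.26703219]
[-0.00191703  0.00021483 -0.17      ]
[ 0.5518 -0.0973  0.013 ]
[ 0.5319 -0.0763  0.013 ]
[ 0.532  -0.1185  0.013 ]
```

Call:
play_rows(targets=[[[0, 0, 1.5], [0, 0, 0], -0.4], [[0, 0, 3.5], [0, 0, 0], -0.4], [[0, 0, 5], [0, 0, 0], -0.4], [[0, 0, 5.8], [0, 0, 0], -0.4], [[0, 0, 6.3], [0, 0, 0], -0.4], [[0, 0, 6.6], [0, 0, 0], -0.4], [[0, 0, 6.9], [0, 0, 0], -0.4], [[0, 0, 6.9], [0, 0, 0], -0.4], [[0, 0, 6.9], [0, 0, 0], -0.4]])

```text
time: 24.08
tool_pos: [0.5322, -0.0971, 0.1991]
tcp_rot: [1.0, 0.0, 0.0, 0.0]
ft_force: [0.9, 1.0, -1.1]
finger_gap: 0.0369
grip_force: 30.0
```

Call:
play_rows(targets=[[[0, 0, 0], [0, 0, 0], 0.3], [[0, 0, 0], [0, 0, 0], 0.3], [[0, 0, 0], [0, 0, 0], 0.3], [[0, 0, -0.3], [0, 0, 0], 0.3], [[0, 0, -1.5], [0, 0, 0], 0.3], [[0, 0, -4], [0, 0, 0], 0.3], [[0, 0, -8], [0, 0, 0], 0.3], [[0, 0.5, -11], [0, 0, 0], 0.3], [[0, 3, -12], [0, 0, 0], 0.3], [[0, 6.5, -12], [0, 0, 0], 0.3], [[0, 10, -12], [0, 0, 0], 0.3], [[0, 13.5, -12], [0, 0, 0], 0.3]])

```text
time: 25.08
tool_pos: [0.5319, -0.2331, 0.3198]
tcp_rot: [1.0, 0.001, 0.001, 0.0]
ft_force: [-0.1, -0.2, -0.7]
finger_gap: 0.0572
grip_force: 0.0
```

Call:
play_rows(targets=[[[0, 3.5, 0], [0, 0, 0], 0.3], [[0, 7, 1], [0, 0, 0], 0.3], [[0, 10.5, 2], [0, 0, 0], 0.3], [[0, 13, 3], [0, 0, 0], 0.3], [[-0.1, 14.3, 4], [0, 0, 0], 0.3], [[-0.1, 14.3, 4], [0, 0, 0], 0.3], [[-0.1, 14.3, 4], [0, 0, 0], 0.3], [[-0.1, 14.3, 4], [0, 0, 0], 0.3]])

```text
time: 25.75
tool_pos: [0.531, -0.3734, 0.2788]
tcp_rot: [1.0, 0.0, -0.0, -0.001]
ft_force: [0.4, 0.7, 0.5]
finger_gap: 0.0571
grip_force: 0.0
```

```bash
python3 held.py w11.png die_brass; python3 - <<'E'
from h import *
im=cv2.imread("pics/w11.png"); g=cv2.cvtColor(im,cv2.COLOR_BGR2GRAY)
mk=(g>60).astype(np.uint8); n,l,st,c=cv2.connectedComponentsWithStats(mk)
p=proj("wrist",[.531,-.375,.015]); k=l[int(p[1]),int(p[0])]; print(p,st[k],c[k],ray("wrist",c[k],.015), readout.get_state()["tool_pos"])
for n in ["scene","side"]:
    snap(n,n+"4.png")
    for q in ["vial_blue","die_flat","vial_yellow"]:
        for r in mark_of(q,n)[:3]: print(n,q,round(r["confidence"],2),world(n,r["at"]).round(4))
E
```

```text
25.75 [ 0.531  -0.3734  0.2788] [ 1.e+00  3.e-04 -3.e-04 -7.e-04] 0.05710746880548561 0.0
die_brass 0.89 [ 0.5314 -0.3744  0.0021] rel tcp [ 0.0004 -0.001  -0.2767] [323. 194.]
[323.18927666 199.39636558] [ 303  175   42   45 1466] [323.20736698 197.05593452] [ 0.53297858 -0.37500676  0.015     ] [ 0.53129905 -0.37332312  0.2793362 ]
scene vial_blue 0.84 [ 0.6043 -0.1073  0.0135]
scene die_flat 0.74 [ 0.5381  0.1101 -0.0051]
scene die_flat 0.62 [ 0.5325 -0.0953  0.0086]
scene die_flat 0.49 [ 0.4429 -0.1918  0.0007]
scene vial_yellow 0.97 [ 0.6099 -0.2245  0.0123]
side vial_blue 0.49 [ 0.6039 -0.106   0.0103]
side die_flat 0.49 [ 0.4448 -0.1877  0.0022]
side vial_yellow 0.79 [ 0.6141 -0.2229  0.0095]
```

Call:
play_rows(targets=[[[0.1, 0, 1.5], [0, 0, 0], 0.3], [[0.1, 0, 4], [0, 0, 0], 0.3], [[0.1, 0, 6.5], [0, 0, 0], 0.3], [[0.1, 0, 8], [0, 0, 0], 0.3], [[0.1, 0, 8.8], [0, 0, 0], 0.3], [[0.1, 0, 8.8], [0, 0, 0], 0.3], [[0.1, 0, 8.8], [0, 0, 0], -0.5], [[0.1, 0, 8.8], [0, 0, 0], -0.5], [[0.1, 0, 8.8], [0, 0, 0], -0.5], [[0.1, 0, 8.8], [0, 0, 0], -0.5], [[0.1, 0, 8.8], [0, 0, 0], -0.5], [[0.1, 0, 8.8], [0, 0, 0], -0.5]])

```text
time: 27.25
tool_pos: [0.5324, -0.3753, 0.1918]
tcp_rot: [1.0, 0.0, 0.001, 0.001]
ft_force: [-0.5, 0.1, 4.7]
finger_gap: 0.0317
grip_force: 30.0
```

Call:
play_rows(targets=[[[0, 0, 0], [0, 0, 0], -0.5], [[0, 0, 0], [0, 0, 0], -0.5], [[0, 0, -1], [0, 0, 0], -0.5], [[0, 0, -3], [0, 0, 0], -0.5], [[0, 0, -6], [0, 0, 0], -0.5], [[0, -1.5, -8], [0, 0, 0], -0.5], [[0.3, -4, -8], [0, 0, 0], -0.5], [[0.5, -7, -8], [0, 0, 0], -0.5], [[0.6, -10, -8], [0, 0, 0], -0.5], [[0.6, -13, -8], [0, 0, 0], -0.5], [[0.6, -14.35, -8], [0, 0, 0], -0.5], [[0.6, -14.35, -8], [0, 0, 0], -0.5]])

```text
time: 28.25
tool_pos: [0.5373, -0.2285, 0.2708]
tcp_rot: [1.0, 0.001, -0.001, -0.001]
ft_force: [-1.1, 0.1, -0.7]
finger_gap: 0.0316
grip_force: 30.0
```

Call:
play_rows(targets=[[[0, 0, 0], [0, 0, 0], -0.5], [[0, 0, 0], [0, 0, 0], -0.5], [[0, 0, 0], [0, 0, 0], -0.5]])

```text
time: 28.5
tool_pos: [0.5383, -0.2329, 0.2708]
tcp_rot: [1.0, -0.0, 0.0, 0.0]
ft_force: [-0.8, 0.1, -1.7]
finger_gap: 0.0311
grip_force: 30.0
```

```bash
python3 held.py w12.png die_brass; python3 - <<'E'
from h import *
im=cv2.imread("pics/w12.png"); cv2.imwrite("pics/c5.png",cv2.resize(im[120:320,200:440],(720,600),interpolation=cv2.INTER_CUBIC))
E
```

```text
28.5 [ 0.5383 -0.2329  0.2708] [ 1.e+00 -5.e-04  3.e-04  4.e-04] 0.031140147936923837 29.99953418970108
die_brass 0.7 [ 0.5336 -0.2309  0.0793] rel tcp [-0.0047  0.0021 -0.1915] [317. 246.]
```

View pics/c5.png

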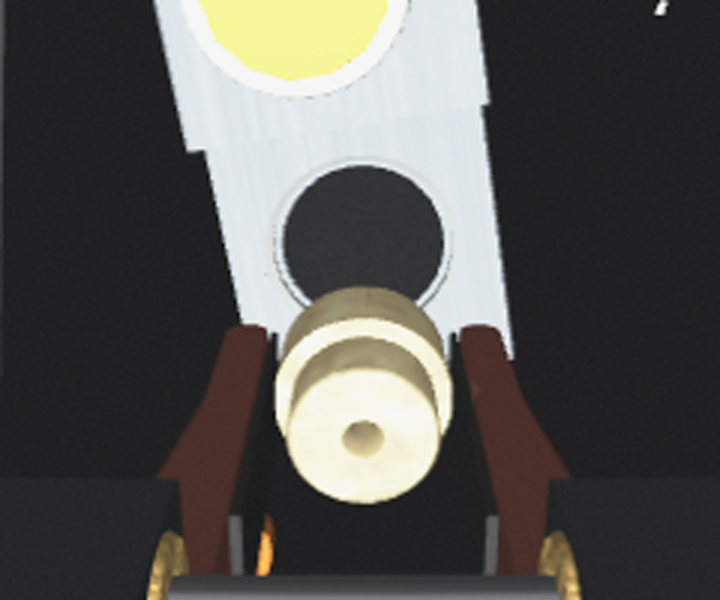

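The brass die is held in line with the right front pocket; both are at crop column 363.

Call:
play_rows(targets=[[[0.05, 0, 1.5], [0, 0, 0], -0.5], [[0.05, 0, 3.5], [0, 0, 0], -0.5], [[0.05, 0, 5], [0, 0, 0], -0.5], [[0.05, 0, 5.8], [0, 0, 0], -0.5], [[0.05, 0, 6.3], [0, 0, 0], -0.5], [[0.05, 0, 6.6], [0, 0, 0], -0.5], [[0.05, 0, 6.95], [0, 0, 0], -0.5], [[0.05, 0, 6.95], [0, 0, 0], -0.5], [[0.05, 0, 6.95], [0, 0, 0], -0.5]])

```text
time: 29.35
tool_pos: [0.5387, -0.2317, 0.2016]
tcp_rot: [1.0, -0.0, 0.0, 0.0]
ft_force: [0.7, 0.1, -1.0]
finger_gap: 0.0315
grip_force: 30.0
```

Next I release, rise and back off for an overview of all three holders.

Call:
play_rows(targets=[[[0, 0, 0], [0, 0, 0], 0.2], [[0, 0, 0], [0, 0, 0], 0.2], [[0, 0, 0], [0, 0, 0], 0.2], [[0, 0, 0], [0, 0, 0], 0.2], [[0, 0, -0.3], [0, 0, 0], 0.2], [[0, 0, -1.5], [0, 0, 0], 0.2], [[0, 0, -4], [0, 0, 0], 0.2], [[0, 0, -8], [0, 0, 0], 0.2], [[0, -0.5, -12], [0, 0, 0], 0.2], [[-1, -4, -16], [0, 0, 0], 0.2], [[-2, -8, -19], [0, 0, 0], 0.2], [[-2, -12, -20], [0, 0, 0], 0.2]])

```text
time: 30.35
tool_pos: [0.5195, -0.1297, 0.398]
tcp_rot: [1.0, -0.001, 0.002, 0.001]
ft_force: [-0.1, -0.6, 0.4]
finger_gap: 0.0528
grip_force: 0.0
```

Call:
play_rows(targets=[[[0, -0.5, 0], [0, 0, 0], 0.2], [[0, -0.5, 0], [0, 0, 0], 0.2], [[0, -0.5, 0], [0, 0, 0], 0.2]])

```text
time: 30.6
tool_pos: [0.5197, -0.1244, 0.3942]
tcp_rot: [1.0, 0.001, 0.0, 0.0]
ft_force: [-1.3, -0.0, -1.1]
finger_gap: 0.0528
grip_force: 0.0
```

```bash
python3 held.py w13.png vial_red vial_blue vial_yellow die_brass die_tall die_flat; python3 - <<'E'
from h import *
snap("side","s5.png")
for q in ["vial_red","vial_blue","vial_yellow","die_brass","die_tall","die_flat"]:
    for r in mark_of(q,"side")[:2]: print("side",q,round(r["confidence"],2),world("side",r["at"]).round(4))
a=cv2.imread("pics/w13.png")[0:230,110:530]; b=cv2.imread("pics/s5.png")[130:260,280:390]
cv2.imwrite("pics/c6.png",np.hstack([cv2.resize(a,(480,263)),cv2.resize(b,(222,263),interpolation=cv2.INTER_CUBIC)]))
E
```

```text
30.6 [ 0.5197 -0.1244  0.3942] [1.e+00 7.e-04 3.e-04 5.e-04] 0.052840608446571805 0.0
vial_red 0.88 [0.6199 0.027  0.0157] rel tcp [ 0.1001  0.1514 -0.3785] [180.  76.]
vial_red 0.36 [ 0.6102 -0.1055  0.0107] rel tcp [ 0.0905  0.0189 -0.3835] [303.  85.]
vial_blue 0.95 [ 0.6092 -0.105   0.0106] rel tcp [ 0.0895  0.0194 -0.3836] [303.  86.]
vial_yellow 0.73 [ 0.6096 -0.2209  0.0141] rel tcp [ 0.0899 -0.0965 -0.3801] [410.  86.]
vial_yellow 0.52 [ 5.733e-01 -2.231e-01 -3.000e-04] rel tcp [ 0.0535 -0.0987 -0.3945] [407. 119.]
die_brass 0.61 [ 0.5386 -0.2316  0.0105] rel tcp [ 0.0189 -0.1072 -0.3836] [414. 151.]
die_tall 0.91 [ 0.6038  0.1374 -0.0026] rel tcp [ 0.084   0.2618 -0.3968] [96. 94.]
die_tall 0.59 [0.5507 0.0199 0.0081] rel tcp [ 0.0309  0.1443 -0.3861] [195. 140.]
die_flat 0.92 [ 0.4417 -0.1837 -0.0011] rel tcp [-0.078  -0.0593 -0.3952] [367. 225.]
die_flat 0.9 [ 0.5392  0.1091 -0.0009] rel tcp [ 0.0194  0.2335 -0.3951] [127. 149.]
side vial_red 0.65 [0.6216 0.0266 0.0108]
side vial_red 0.28 [ 0.5319 -0.0992  0.0084]
side vial_blue 0.66 [ 0.6032 -0.1062  0.0101]
side vial_yellow 0.61 [ 0.6138 -0.22    0.0096]
side die_brass 0.5 [ 0.5367 -0.2322  0.0106]
side die_tall 0.65 [0.6081 0.1337 0.0021]
side die_tall 0.45 [0.5498 0.0157 0.0089]
side die_flat 0.73 [ 0.5325 -0.0978  0.0107]
side die_flat 0.59 [ 0.4433 -0.1897  0.0007]
```

View pics/c6.png

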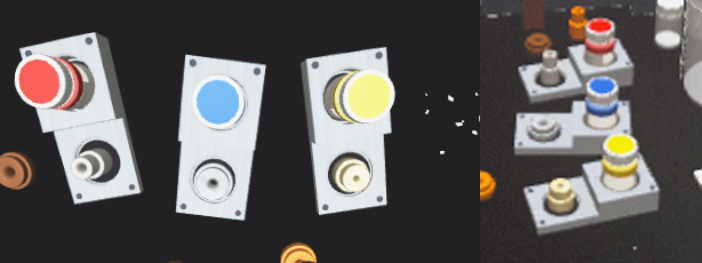

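Everything stands upright in its pocket: red and tall die left, blue and flat die middle, yellow and brass die right. The gripper is clear, so I hand the job in.

```bash
python3 -c "
from workcell import ticket
print(ticket.sign_off())"
```

```text
the job is handed in; nothing more can be done
None
```

The job is handed in, with no verdict returned: by the last pictures all six pieces are upright and down in their pockets (red vial and tall die left, blue vial and flat die middle, yellow vial and brass die right), at about 31 s of the 99 s allowed.

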